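Flip the yellow slide box shut

ROBOT

A 7-joint arm with a two-finger parallel gripper is mounted at the origin on the work surface. World frame = base frame: x ahead of the robot, y to its left, z up, the work surface at z = 0. Lengths are in m, angles in rad, forces in N, time in s.
With the tool pointing down it reaches from about 0.425 to 0.925 m from the base axis. Payload 6.8 kg.
Tool frame: the origin (TCP) lies midway between the tips of the shut fingers; the grasp point (between the pads) lies 19 mm behind it; z points along the fingers, y is the direction in which the jaws open and shut (so a half turn about z gives the same grasp; the last joint's range is limited). The gripper opens to 85 mm and grips with 20 to 120 N. Pads are 22 mm wide; open, the fingers measure 114 mm over their backs; the gripper's body (76 mm by 85 mm) begins 54 mm behind the grasp point. The pads swing forward as they close: fully open they stand 13 mm farther back than shut.
Start: joints at [-1.429, 0.477, 0.022, 1.555, -0.011, 1.109, -0.083], TCP at [0.167, 0.654, 0.231] pointing down, gripper open.
Joint ranges: [-2.96, 2.96], [-0.34, 2.1], [-1.41, 1.46], [0.24, 2.44], [-1.37, 4.51], [0.17, 1.92], [-2.96, 2.96]. Speed limits (rad/s): [2.39, 2.39, 3.14, 3.14, 3.14, 3.14, 3.14].

INTERFACE

Orientations are given as a unit quaternion [w, x, y, z].
In Python, from station import readout, eyes, ticket gives the robot as it stands. The module is installed in compiled form; this text tells all that it offers.
- The arm moves only by the shell command python3 -m crank 'ROWS' [FORCE]. ROWS is JSON, a list of rows, each an object of numbers: "jaw": the opening in per cent of the stroke, from 0 (shut) to 100 (fully open); "x", "y", "z": the shift along the tool's x, y, z in mm; "ax", "ay", "az": the turn, a rotation vector about the tool's x, y, z in degrees. In form: [{"jaw": .., "x": .., "y": .., "z": .., "ax": .., "ay": .., "az": ..}, ...]. A call has 1 to 12 rows; each row shifts and turns the commanded pose from where the row before left it, along the tool's axes as they then stand; what a row does not reach is not made up. A row lasts 1/8 s, in which the tool goes at most 62.5 mm and 10.7 degrees, less where a joint would pass 70% of its speed; a pose out of reach is approached as far as the arm can. A call with a gripper value outside its range is refused whole. The fingers move at their own pace and stop on an object; FORCE is the grip in N (left out, the last holds). Time passes only in rows, so rows that do not move let the fingers close. It gives the time, the measured TCP pose, the force and the opening at its end, in the units of the state.
- readout.get_obs(): the state, without advancing time (a new reading comes with each control period).
- eyes.read_camera(name): name is "scene" or "top"; returns (picture, depth): 420x560x3 uint8, red, green, blue; 420x560 float32, m along the optical axis (not along the pixel's ray), 0 where there is no reading.
- eyes.calibration(name): a dict with "fx", "fy", "cx", "cy" (pixels), "R" (3x3) and "t" (3): a world point X has camera coordinates R X + t. Camera axes: x right, y down, z forward; pixel columns grow to the right and rows downward; lengths in m; the calibration is good to about 2 mm. A picture is of the moment at which its call begins. calibration takes no time and is no camera call.
- ticket.hand_in(): hands the job in, once; it reports no verdict.
The state is a dict: "t": time; "q": joint angles; "joint_vel": joint speeds; "joint_torque": joint torques, N m; "eef_pos": TCP position; "tool_rot": TCP orientation; "contact_force": force on the tool from outside, world axes, zero at the start; "torque": the same for the moment, N m; "gripper_width": opening from 0.0 (shut) to 1.0 (fully open).
Only numpy, scipy, OpenCV 4.12 (cv2) and the standard library are available. Lean on these libraries where they do the work, as an engineer would, in place of code of your own. Each camera call takes 0.05 s, during which the arm holds its last target. There are 200 camera calls.

TASK

The yellow slide box is full, so close it against dust: its open lid is too wide to grasp, so lever it up by its free edge from underneath, swing it over past upright and press it down until it is fully shut. The slides in the blue box are still drying: leave that box standing wide open.

Things in the scene. Friction and masses are not known exactly. Their poses are not given: they have to be found in the camera images.
- yellow_lid (a joint): Yellow lid's angle, rad: 0 shut (stops on the rim), 1.57 upright, 2.95 fully open: nearly level, reaching out to the right (-y) over free air. Starts at 2.6 to 2.95. Flat plate, no handle: 100 mm hinge to free edge, 110 wide, 6 thick, about 120 g; white card on its inner face, which looks up when open. Stiff hinge: stays at any angle, moves with 0.6 to 2.5 N at the free edge.
- yellow_hinge (a point): Middle of the yellow box's hinge, on top of its right-hand (-y) wall, 58 mm above the bench. x: level, across the box, to the left (about world +y, within 0.3 rad); y: along the hinge; z: up. At angle a the lid runs from here along cos(a) x + sin(a) z; its outer face (top when shut) is 6 mm off that line. Box: 100 (x) x 110 (y) x 58 mm, open, yellow, full of glass slides, fixed on a black pad.
- blue_lid (a joint): opening angle of the blue box's lid, same meaning, size and stiffness as the yellow one; starts between 2.6 and 2.95 and must stay wide open.
- blue_hinge (a point): Middle of the blue box's hinge, same axes; the blue box is built like the yellow one, its lid also open to the right, and stands to its left or right, also fixed.
There are look-alikes about, which are no part of the job. What is shaped like the part that bears blue_lid but green, purple or turquoise is not meant.

How it is judged:
At the end, for the whole second after the job is handed in: The yellow lid is shut to within 0.1 rad (about 10 mm at its free edge) and stays so; the blue lid is still open (2.45 rad or more) (value of joint yellow_lid below 0.1 rad and value of joint blue_lid above 2.45 rad); the robot touches nothing.
It fails at once if the blue lid is pushed up or closed (value of joint blue_lid below 2.45 rad).
It also fails if it takes over 32 s, if anything falls off the work surface, if the arm or the gripper's body presses on something with over 40 N, if the wrist force passes 120 N, or if a joint passes its speed limit or range.

## Working session

There is one attempt and no reset: what is moved stays moved. The work goes in short steps, Python scripts to look and compute and a shell command to move; the robot and the scene stay as the last step left them, time stands still between calls to the robot, and variables do not carry over. Pictures are saved under pics/ and viewed, about 8 in all and at most 12, crops included, and the job is handed in when it is done.

```bash
mkdir -p pics
python3 - <<'E'
from station import readout, eyes, ticket
import cv2,numpy as np
for n in("scene","top"):
    p,d=eyes.read_camera(n); np.savez(f"pics/{n}0.npz",p=p,d=d)
    cv2.imwrite(f"pics/{n}0.png",p[...,::-1])
    c=eyes.calibration(n); print(n,{k:np.round(v,4).tolist() for k,v in c.items()})
o=readout.get_obs(); print(o)
E
```

```text
scene {'fx': 431.3412, 'fy': 431.3412, 'cx': 273.6561, 'cy': 215.4577, 'R': [[0.2939, 0.9557, 0.0145], [0.7289, -0.2143, -0.6503], [-0.6184, 0.2017, -0.7596]], 't': [-0.0886, -0.3321, 1.3271]}
top {'fx': 395.0076, 'fy': 395.0076, 'cx': 280.7246, 'cy': 199.9168, 'R': [[-0.0222, -0.9997, -0.0093], [-0.9989, 0.0225, -0.0407], [0.0408, 0.0084, -0.9991]], 't': [-0.0352, 0.4666, 0.8379]}
{'t': 0.1, 'q': array([-1.429104  ,  0.47770913,  0.02236737,  1.55633509, -0.01150073,
        1.10929694, -0.08305859]), 'joint_vel': array([-0.00071901, -0.00063289,  0.00021908, -0.00235952, -0.00203435,
        0.00076116, -0.00041759]), 'joint_torque': array([ 3.86855259e-03, -5.97762001e+01,  1.61331564e+00, -2.81957191e+01,
        1.27644528e-02,  4.95184024e-03,  4.41809175e-05]), 'eef_pos': array([0.16675694, 0.65353686, 0.23043637]), 'tool_rot': array([-3.71601026e-05,  1.24552154e-01,  9.92212732e-01, -8.09141958e-04]), 'contact_force': array([-0.24191082,  0.07920403,  0.08519982]), 'torque': array([ 0.0139708 , -0.05011499, -0.02386776]), 'gripper_width': 0.9985938380497464}
```

View pics/scene0.png

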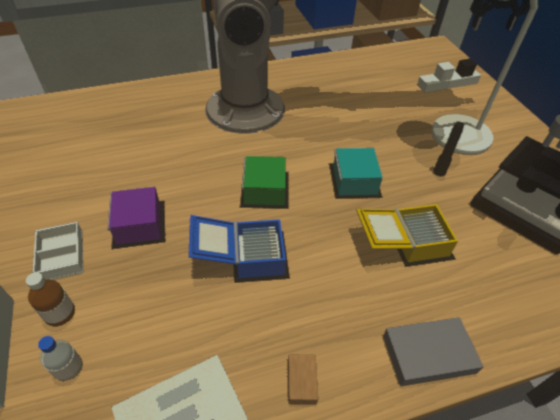

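View pics/top0.png

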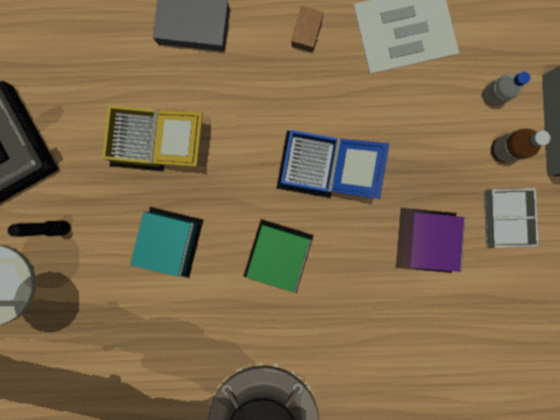

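The scene picture shows the yellow box at (425,235) with its lid out to (385,228), and the blue box at (260,248). In the top picture the yellow lid spans columns 155–203 and rows 110–166. The blue lid spans columns 335–387.

```bash
cat > h.py <<'E'
import numpy as np,cv2
from station import eyes,readout
def world(n,d):
    c=eyes.calibration(n); v,u=np.mgrid[:420,:560]
    P=np.stack([(u-c["cx"])/c["fx"]*d,(v-c["cy"])/c["fy"]*d,d],-1)
    return (P-c["t"])@np.array(c["R"])
E
python3 - <<'E'
from h import *
for n,roi in (("top",(100,175,100,210)),("scene",(195,265,350,465))):
    z=np.load(f"pics/{n}0.npz"); W=world(n,z["d"]); hsv=cv2.cvtColor(z["p"],cv2.COLOR_RGB2HSV)
    for nm,lo,hi,r in (("yellow",22,32,roi),("blue",105,125,(125,205,275,395) if n=="top" else (210,285,185,295))):
        m=np.zeros((420,560),bool); m[r[0]:r[1],r[2]:r[3]]=1
        m&=(hsv[...,0]>=lo)&(hsv[...,0]<=hi)&(hsv[...,1]>150)&(hsv[...,2]>60)&(z["d"]>0)
        P=W[m]; P=P[(P[:,2]>.03)]
        rect=cv2.minAreaRect(P[:,:2].astype(np.float32)*1000)
        print(n,nm,len(P),"min",P.min(0).round(3),"max",P.max(0).round(3),"rect",np.round(cv2.boxPoints(rect)).tolist())
        for y0 in np.arange(P[:,1].min(),P[:,1].max(),.015):
            q=P[(P[:,1]>=y0)&(P[:,1]<y0+.015)]
            if len(q): print("  y%.3f n%d z med %.3f min %.3f max %.3f x %.3f..%.3f"%(y0,len(q),np.median(q[:,2]),q[:,2].min(),q[:,2].max(),q[:,0].min(),q[:,0].max()))
E
```

```text
top yellow 1733 min [0.535 0.108 0.03 ] max [0.664 0.317 0.088] rect [[534.0, 119.0], [642.0, 106.0], [666.0, 304.0], [558.0, 317.0]]
  y0.108 n294 z med 0.080 min 0.074 max 0.088 x 0.535..0.642
  y0.123 n256 z med 0.078 min 0.073 max 0.088 x 0.536..0.644
  y0.138 n123 z med 0.074 min 0.068 max 0.082 x 0.537..0.647
  y0.153 n118 z med 0.070 min 0.066 max 0.079 x 0.539..0.648
  y0.168 n116 z med 0.068 min 0.062 max 0.077 x 0.540..0.650
  y0.183 n186 z med 0.063 min 0.058 max 0.073 x 0.543..0.652
  y0.198 n186 z med 0.061 min 0.057 max 0.070 x 0.544..0.653
  y0.213 n34 z med 0.056 min 0.031 max 0.061 x 0.546..0.656
  y0.228 n45 z med 0.055 min 0.031 max 0.062 x 0.547..0.657
  y0.243 n45 z med 0.058 min 0.036 max 0.061 x 0.549..0.659
  y0.258 n40 z med 0.057 min 0.033 max 0.062 x 0.551..0.662
  y0.273 n45 z med 0.057 min 0.032 max 0.061 x 0.553..0.664
  y0.288 n84 z med 0.057 min 0.030 max 0.062 x 0.554..0.664
  y0.303 n161 z med 0.058 min 0.030 max 0.062 x 0.556..0.663
top blue 1602 min [ 0.466 -0.255  0.03 ] max [ 0.604 -0.047  0.101] rect [[462.0, -235.0], [567.0, -256.0], [605.0, -6
[... 2221 characters left out ...]
075 max 0.091 x 0.478..0.582
  y-0.212 n58 z med 0.076 min 0.069 max 0.084 x 0.481..0.584
  y-0.197 n60 z med 0.070 min 0.062 max 0.079 x 0.484..0.587
  y-0.182 n118 z med 0.063 min 0.058 max 0.072 x 0.488..0.588
  y-0.167 n79 z med 0.062 min 0.056 max 0.066 x 0.489..0.594
  y-0.152 n13 z med 0.057 min 0.054 max 0.059 x 0.489..0.597
  y-0.137 n14 z med 0.058 min 0.057 max 0.061 x 0.489..0.601
  y-0.122 n18 z med 0.057 min 0.055 max 0.059 x 0.494..0.603
  y-0.107 n14 z med 0.058 min 0.056 max 0.060 x 0.497..0.606
  y-0.092 n11 z med 0.059 min 0.057 max 0.060 x 0.501..0.609
  y-0.077 n54 z med 0.058 min 0.056 max 0.062 x 0.503..0.608
  y-0.062 n28 z med 0.057 min 0.056 max 0.061 x 0.506..0.560
```

Run:
```python
import cv2,numpy as np
a=cv2.imread("pics/top0.png")[90:215,95:400]
cv2.imwrite("pics/c1.png",cv2.resize(a,None,fx=2.6,fy=2.6,interpolation=cv2.INTER_CUBIC))
```

```text
(no output)
```

View pics/c1.png

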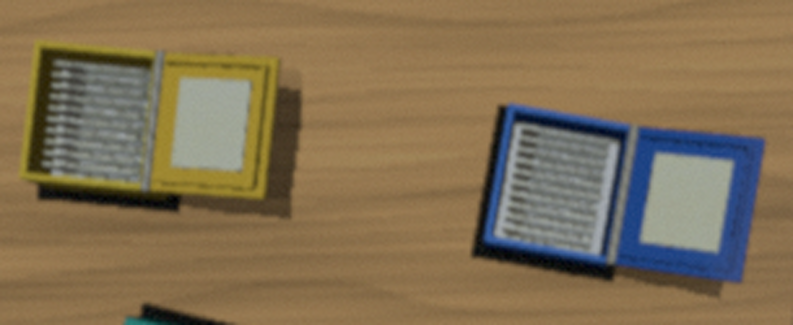

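The crop shows the yellow hinge line at crop column 155 and the free edge at about column 270. Before moving off I'll locate the lamp pole, which stands near the start pose.

Run:
```python
from h import *
z=np.load("pics/scene0.npz"); W=world("scene",z["d"])
for u,v in((527,15),(519,32),(512,50),(505,70),(495,95),(485,120),(463,135),(458,128),(440,170),(495,12),(484,8),(512,15),(520,160)):
    print(u,v,W[v-1:v+2,u-2:u+3].reshape(-1,3)[np.argmin(z["d"][v-1:v+2,u-2:u+3]+9*(z["d"][v-1:v+2,u-2:u+3]==0))].round(3))
```

```text
527 15 [0.307 0.61  0.348]
519 32 [0.306 0.609 0.305]
512 50 [0.306 0.614 0.261]
505 70 [0.31  0.618 0.209]
495 95 [0.311 0.616 0.136]
485 120 [0.311 0.616 0.05 ]
463 135 [0.324 0.56  0.016]
458 128 [0.432 0.419 0.155]
440 170 [0.434 0.415 0.025]
495 12 [-0.31   1.121  0.029]
484 8 [0.169 0.61  0.305]
512 15 [0.188 0.691 0.281]
520 160 [0.561 0.502 0.142]
```

```bash
python3 -m crank '[{"jaw":0,"az":-7.4},{"x":-20,"y":-20,"ax":-10},{"x":-20,"y":-20,"ax":-10}]' 60
```

```text
schema error: expected keys jaw, x, y, z, ax, ay, az
```

Not all keys can be left out, so I'll type every key. The lamp pole stands at (0.31,0.615) and a black post at (0.43,0.42), so I'll go −y first and then diagonally.

```bash
python3 -m crank '[{"jaw":0,"x":0,"y":0,"z":0,"ax":0,"ay":0,"az":-7.4},{"jaw":0,"x":-14,"y":-50,"z":0,"ax":0,"ay":0,"az":0},{"jaw":0,"x":-14,"y":-50,"z":0,"ax":0,"ay":0,"az":0},{"jaw":0,"x":-14,"y":-50,"z":0,"ax":0,"ay":0,"az":0},{"jaw":0,"x":-14,"y":-50,"z":0,"ax":0,"ay":0,"az":0},{"jaw":0,"x":-37,"y":-31,"z":0,"ax":0,"ay":0,"az":0},{"jaw":0,"x":-37,"y":-31,"z":0,"ax":0,"ay":0,"az":0},{"jaw":0,"x":-37,"y":-31,"z":0,"ax":0,"ay":0,"az":0},{"jaw":0,"x":-37,"y":-31,"z":0,"ax":0,"ay":0,"az":0}]' 60
```

```text
t: 1.23
eef_pos: [0.3311, 0.3064, 0.2312]
tool_rot: [-0.0, 0.06, 0.998, 0.0]
contact_force: [0.4, 0.1, -0.2]
gripper_width: 0.002
```

```bash
python3 -m crank '[{"jaw":0,"x":-35,"y":-31,"z":0,"ax":0,"ay":0,"az":0},{"jaw":0,"x":-35,"y":-31,"z":0,"ax":0,"ay":0,"az":0},{"jaw":0,"x":-35,"y":-31,"z":0,"ax":0,"ay":0,"az":0},{"jaw":0,"x":-35,"y":-31,"z":0,"ax":0,"ay":0,"az":0},{"jaw":0,"x":-35,"y":-31,"z":0,"ax":0,"ay":0,"az":0},{"jaw":0,"x":-35,"y":-31,"z":0,"ax":0,"ay":0,"az":0},{"jaw":0,"x":-35,"y":-31,"z":0,"ax":0,"ay":0,"az":0},{"jaw":0,"x":-35,"y":-31,"z":0,"ax":0,"ay":0,"az":0},{"jaw":0,"x":0,"y":0,"z":0,"ax":-10,"ay":0,"az":0},{"jaw":0,"x":0,"y":0,"z":0,"ax":-10,"ay":0,"az":0},{"jaw":0,"x":0,"y":0,"z":0,"ax":-10,"ay":0,"az":0},{"jaw":0,"x":0,"y":0,"z":0,"ax":-10,"ay":0,"az":0}]'
cat >> h.py <<'E'
from scipy.spatial.transform import Rotation as Rot
H=np.array([.602,.211,.058]); L=np.array([.12,.9928,0])
def st():
    o=readout.get_obs(); q=o["tool_rot"]; R=Rot.from_quat([*q[1:],q[0]]).as_matrix(); p=o["eef_pos"]; r=p-H
    print("t%.2f p %s | rel hinge: along %.1f z %.1f side %.1f | tilt %.1f | F %s q %s"%(o["t"],p.round(4),r@L*1e3,r[2]*1e3,np.cross(L,r)[2]*1e3,np.degrees(np.arctan2(R[:,2]@L,-R[2,2])),o["contact_force"].round(1),o["q"].round(2)))
E
python3 -c "from h import *;st()"
```

```text
t: 2.72
eef_pos: [0.5789, 0.0275, 0.232]
tool_rot: [0.022, 0.057, 0.937, 0.344]
contact_force: [-0.4, 0.5, -1.0]
gripper_width: 0.001
t2.73 p [0.5789 0.0275 0.232 ] | rel hinge: along -185.0 z 174.0 side 0.9 | tilt 40.3 | F [-0.4  0.5 -1. ] q [ 0.02  0.42  0.25  1.87 -0.89  1.17  2.2 ]
```

```bash
python3 -m crank '[{"jaw":0,"x":0,"y":0,"z":0,"ax":-9.7,"ay":0,"az":0},{"jaw":0,"x":0,"y":-27.5,"z":41,"ax":0,"ay":0,"az":0},{"jaw":0,"x":0,"y":-27.5,"z":41,"ax":0,"ay":0,"az":0},{"jaw":0,"x":0,"y":-27.5,"z":41,"ax":0,"ay":0,"az":0},{"jaw":0,"x":0,"y":-27.5,"z":41,"ax":0,"ay":0,"az":0},{"jaw":0,"x":0,"y":0,"z":0,"ax":0,"ay":0,"az":0}]'
python3 - <<'E'
from h import *
st()
p,d=eyes.read_camera("scene")
cv2.imwrite("pics/s1.png",cv2.resize(p[100:320,170:500,::-1],None,fx=2.4,fy=2.4))
E
```

```text
t: 3.48
eef_pos: [0.5823, 0.0832, 0.0383]
tool_rot: [0.022, 0.055, 0.905, 0.42]
contact_force: [0.6, 0.6, -0.2]
gripper_width: -0.004
t3.48 p [0.5823 0.0832 0.0383] | rel hinge: along -129.3 z -19.7 side 4.3 | tilt 49.8 | F [ 0.6  0.6 -0.2] q [ 0.11  0.77  0.1   1.94 -1.22  1.03  2.63]
```

View pics/s1.png

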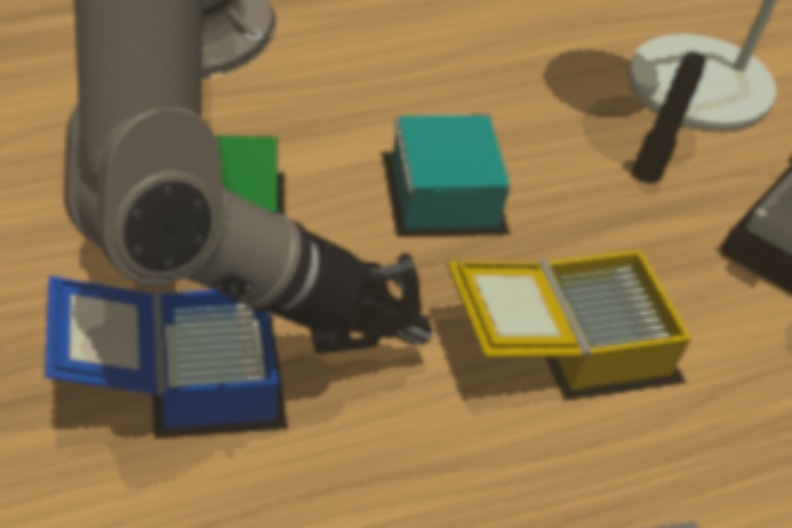

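The picture shows the fingertip at (430,335), low and in front of the yellow lid's free edge at (475,310), with the arm clear of the blue lid. Now I'll insert and lift, planning the waypoints in tool axes.

```bash
cat >> h.py <<'E'
def plan(wps,off=14.5):
    """wps: (s,h) of upper tip corner in hinge plane mm, tilt deg -> print rows"""
    o=readout.get_obs(); q=o["tool_rot"]; R=Rot.from_quat([*q[1:],q[0]]).as_matrix(); r=o["eef_pos"]-H
    p=np.array([r@L,r[2]])*1e3; t=np.degrees(np.arctan2(R[:,2]@L,-R[2,2]))
    for s,h,T in wps:
        c=lambda t:(np.array([np.cos(np.radians(t)),np.sin(np.radians(t))]),np.array([np.sin(np.radians(t)),-np.cos(np.radians(t))]))
        n=np.array([s,h])-off*c(T)[0]; u,z=c(t); print("y %.0f z %.0f ax %.1f"%((n-p)@u,(n-p)@z,t-T)," tip",n.round()); p,t=n,T
def onlid(a,r=82,g=6):
    a=np.radians(a); return r*np.cos(a)-g*np.sin(a), r*np.sin(a)+g*np.cos(a)
E
python3 -c "
from h import *
plan([(-103,-8,50),(-84,-7,50),(-83,10,50),(-81,27,50),(*onlid(140),50),(*onlid(128),45),(*onlid(115),40),(*onlid(100),35),(*onlid(85),30)])"
```

```text
y 10 z 15 ax -0.3  tip [-112.  -19.]
y 13 z 14 ax 0.0  tip [-93. -18.]
y 14 z -10 ax 0.0  tip [-92.  -1.]
y 14 z -9 ax 0.0  tip [-90.  16.]
y 25 z -3 ax 0.0  tip [-76.  37.]
y 17 z -1 ax 5.0  tip [-65.  51.]
y 18 z 2 ax 5.0  tip [-51.  62.]
y 20 z 5 ax 5.0  tip [-32.  71.]
y 19 z 9 ax 5.0  tip [-11.  75.]
```

```bash
python3 -m crank '[{"jaw":0,"x":0,"y":10,"z":15,"ax":0,"ay":0,"az":0},{"jaw":0,"x":0,"y":13,"z":14,"ax":0,"ay":0,"az":0},{"jaw":0,"x":0,"y":14,"z":-10,"ax":0,"ay":0,"az":0},{"jaw":0,"x":0,"y":14,"z":-9,"ax":0,"ay":0,"az":0},{"jaw":0,"x":0,"y":12,"z":-2,"ax":0,"ay":0,"az":0},{"jaw":0,"x":0,"y":13,"z":-1,"ax":0,"ay":0,"az":0},{"jaw":0,"x":0,"y":0,"z":0,"ax":0,"ay":0,"az":0}]'
python3 - <<'E'
from h import *
st()
p,d=eyes.read_camera("scene")
cv2.imwrite("pics/s2.png",cv2.resize(p[100:320,170:500,::-1],None,fx=2.4,fy=2.4))
plan([(*onlid(128),45),(*onlid(115),40),(*onlid(100),35),(*onlid(85),30)])
E
```

```text
t: 4.4
eef_pos: [0.592, 0.1367, 0.0962]
tool_rot: [0.026, 0.054, 0.906, 0.42]
contact_force: [-0.2, 0.7, -0.8]
gripper_width: 0.001
t4.40 p [0.592  0.1367 0.0962] | rel hinge: along -75.0 z 38.2 side 1.0 | tilt 49.8 | F [-0.2  0.7 -0.8] q [ 0.02  0.66  0.08  1.96 -1.23  1.    2.51]
y 16 z -1 ax 4.8  tip [-65.  51.]
y 18 z 2 ax 5.0  tip [-51.  62.]
y 20 z 5 ax 5.0  tip [-32.  71.]
y 19 z 9 ax 5.0  tip [-11.  75.]
```

View pics/s2.png

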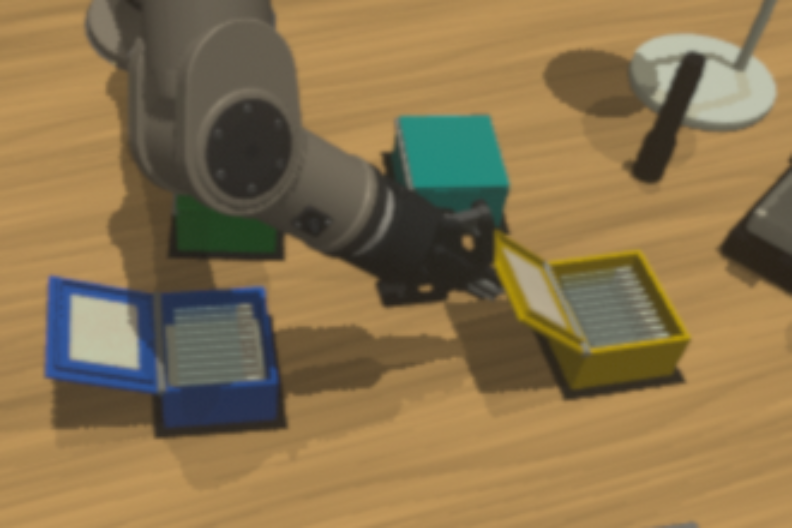

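The lid is now about 40–45° up, resting on the fingertips at (495,285), and the blue lid is unmoved. I'll carry on over the top.

```bash
python3 -m crank '[{"jaw":0,"x":0,"y":16,"z":-1,"ax":5,"ay":0,"az":0},{"jaw":0,"x":0,"y":18,"z":2,"ax":5,"ay":0,"az":0},{"jaw":0,"x":0,"y":20,"z":5,"ax":5,"ay":0,"az":0},{"jaw":0,"x":0,"y":19,"z":9,"ax":5,"ay":0,"az":0},{"jaw":0,"x":0,"y":0,"z":0,"ax":0,"ay":0,"az":0}]'
python3 - <<'E'
from h import *
st()
p,d=eyes.read_camera("scene")
cv2.imwrite("pics/s3.png",cv2.resize(p[100:320,170:500,::-1],None,fx=2.4,fy=2.4))
plan([(*onlid(70),25),(*onlid(55),20),(*onlid(40),15),(*onlid(28),10),(*onlid(16),5),(*onlid(6),0),(*onlid(-3),0)])
E
```

```text
t: 5.08
eef_pos: [0.5985, 0.2029, 0.1321]
tool_rot: [0.015, 0.055, 0.965, 0.257]
contact_force: [0.1, 0.0, -0.4]
gripper_width: -0.001
t5.08 p [0.5985 0.2029 0.1321] | rel hinge: along -8.5 z 74.1 side 2.5 | tilt 29.8 | F [ 0.1  0.  -0.4] q [-0.35  0.51  0.23  1.91 -0.91  0.81  1.97]
y 18 z 10 ax 4.8  tip [ 9. 73.]
y 14 z 15 ax 5.0  tip [28. 66.]
y 11 z 17 ax 5.0  tip [45. 54.]
y 7 z 15 ax 5.0  tip [55. 41.]
y 5 z 15 ax 5.0  tip [63. 27.]
y 3 z 13 ax 5.0  tip [66. 15.]
y 1 z 13 ax 0.0  tip [68.  2.]
```

View pics/s3.png

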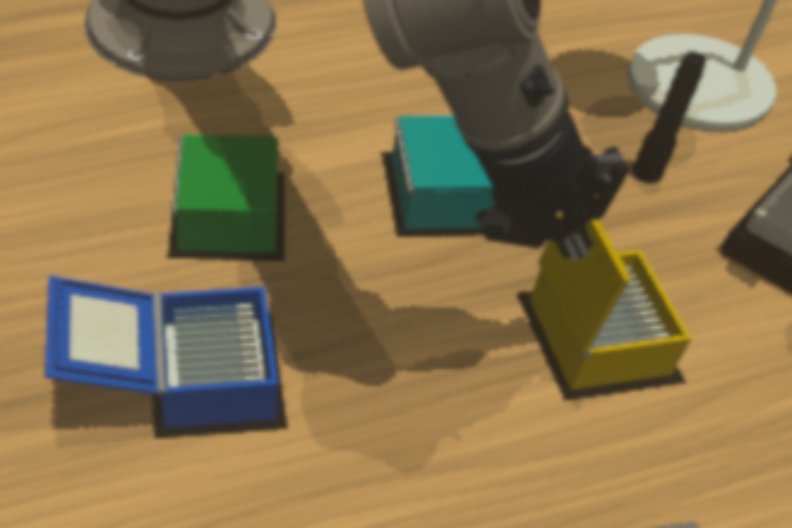

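The lid is now about upright, with the fingertips on its outer face at (572,245). I'll carry it over and down.

```bash
python3 -m crank '[{"jaw":0,"x":0,"y":18,"z":10,"ax":5,"ay":0,"az":0},{"jaw":0,"x":0,"y":14,"z":15,"ax":5,"ay":0,"az":0},{"jaw":0,"x":0,"y":11,"z":17,"ax":5,"ay":0,"az":0},{"jaw":0,"x":0,"y":7,"z":15,"ax":5,"ay":0,"az":0},{"jaw":0,"x":0,"y":5,"z":15,"ax":5,"ay":0,"az":0},{"jaw":0,"x":0,"y":3,"z":11,"ax":5,"ay":0,"az":0},{"jaw":0,"x":0,"y":0,"z":0,"ax":0,"ay":0,"az":0}]'
python3 -c "from h import *;st()"
```

```text
t: 6.0
eef_pos: [0.6072, 0.2754, 0.0715]
tool_rot: [-0.002, 0.059, 0.998, -0.003]
contact_force: [-0.3, 0.3, 0.5]
gripper_width: -0.001
t6.00 p [0.6072 0.2754 0.0715] | rel hinge: along 64.6 z 13.5 side 2.5 | tilt -0.4 | F [-0.3  0.3  0.5] q [-0.87  0.7   0.52  1.72 -0.43  0.85  1.28]
```

```bash
python3 -m crank '[{"jaw":0,"x":0,"y":0,"z":4,"ax":0,"ay":0,"az":0},{"jaw":0,"x":0,"y":0,"z":3,"ax":0,"ay":0,"az":0},{"jaw":0,"x":0,"y":0,"z":0,"ax":0,"ay":0,"az":0}]'
```

```text
t: 6.38
eef_pos: [0.6087, 0.2736, 0.0671]
tool_rot: [-0.0, 0.061, 0.998, -0.002]
contact_force: [0.0, -0.8, -0.7]
gripper_width: 0.0
```

```bash
python3 -m crank '[{"jaw":0,"x":0,"y":0,"z":2,"ax":0,"ay":0,"az":0},{"jaw":0,"x":0,"y":0,"z":0,"ax":0,"ay":0,"az":0}]'
```

```text
t: 6.62
eef_pos: [0.6086, 0.2749, 0.065]
tool_rot: [-0.0, 0.06, 0.998, -0.003]
contact_force: [0.9, -0.6, 0.5]
gripper_width: 0.003
```

```bash
python3 -m crank '[{"jaw":0,"x":0,"y":0,"z":2,"ax":0,"ay":0,"az":0},{"jaw":0,"x":0,"y":0,"z":0,"ax":0,"ay":0,"az":0}]'
```

```text
t: 6.88
eef_pos: [0.6087, 0.2752, 0.064]
tool_rot: [-0.0, 0.06, 0.998, -0.002]
contact_force: [-2.2, -1.0, 9.2]
gripper_width: -0.002
```

```bash
python3 -m crank '[{"jaw":0,"x":0,"y":0,"z":2,"ax":0,"ay":0,"az":0},{"jaw":0,"x":0,"y":0,"z":0,"ax":0,"ay":0,"az":0}]'
```

```text
t: 7.12
eef_pos: [0.6088, 0.2752, 0.0638]
tool_rot: [-0.0, 0.06, 0.998, -0.002]
contact_force: [-7.1, -3.6, 22.2]
gripper_width: -0.005
```

The tip stopped at z = 64 mm, the height of a shut lid, with 22 N on it, so the lid is seated. I'll retreat and look.

```bash
python3 -m crank '[{"jaw":0,"x":0,"y":0,"z":-15,"ax":0,"ay":0,"az":0},{"jaw":0,"x":0,"y":0,"z":-45,"ax":0,"ay":0,"az":0},{"jaw":0,"x":0,"y":0,"z":-45,"ax":0,"ay":0,"az":0},{"jaw":0,"x":20,"y":0,"z":-45,"ax":0,"ay":0,"az":0},{"jaw":0,"x":45,"y":-5,"z":-20,"ax":0,"ay":0,"az":0},{"jaw":0,"x":45,"y":-5,"z":0,"ax":0,"ay":0,"az":0},{"jaw":0,"x":0,"y":0,"z":0,"ax":0,"ay":0,"az":0}]'
python3 - <<'E'
from h import *
st()
p,d=eyes.read_camera("scene"); W=world("scene",d)
cv2.imwrite("pics/s4.png",cv2.resize(p[100:320,170:500,::-1],None,fx=2.4,fy=2.4))
r=W-H; s=r@L*1e3; w=np.cross(L,r)[...,2]*1e3
for lo in range(0,100,20):
    m=(d>0)&(s>lo)&(s<lo+20)&(abs(w)<45)&(W[...,2]>.03)&(W[...,2]<.1); print(lo,m.sum(),np.median(W[m][:,2]).round(4))
z=np.load("pics/scene0.npz"); m=np.zeros(d.shape,bool); m[215:270,190:240]=1
print("blue lid depth change",np.median(abs(d-z["d"])[m]),np.percentile(abs(d-z["d"])[m],90))
E
```

```text
t: 8.0
eef_pos: [0.4949, 0.2804, 0.2311]
tool_rot: [-0.001, 0.059, 0.998, -0.002]
contact_force: [0.3, -0.0, -0.0]
gripper_width: 0.002
t8.00 p [0.4949 0.2804 0.2311] | rel hinge: along 56.1 z 173.1 side 114.6 | tilt -0.2 | F [ 0.3 -0.  -0. ] q [-1.13  0.35  0.64  1.84 -0.24  1.03  1.06]
0 287 0.0634
20 278 0.0636
40 280 0.0635
60 278 0.0632
80 223 0.0633
blue lid depth change 0.00150612 0.0038048981
```

View pics/s4.png

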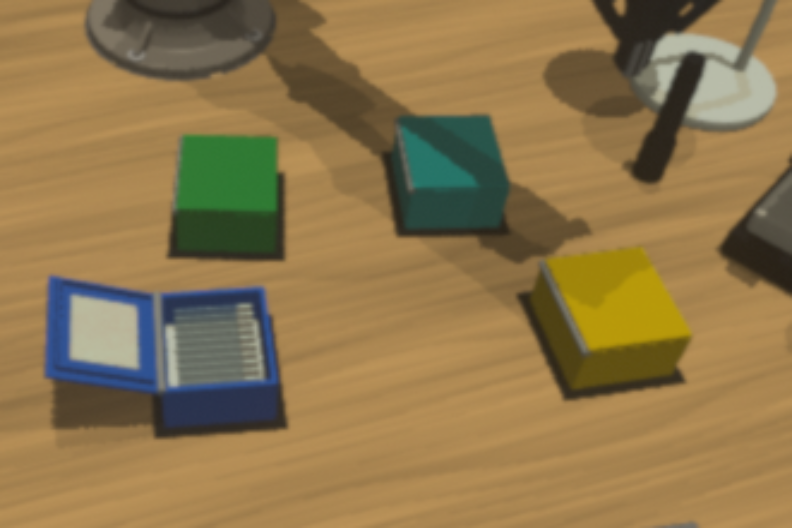

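The picture shows the yellow box shut flat at (615,310), the blue lid still open at (105,330), and the arm clear of everything.

```bash
python3 -c "
from station import ticket
print(ticket.hand_in())"
```

```text
the job is handed in; nothing more can be done
None
```

The yellow box is shut, the blue box is still wide open, and the job is handed in; no verdict was reported. I put the shut fingertips under the yellow lid's free edge with the tool tilted 50°, levered the lid up past upright, and pressed it down until it seated at about 22 N. The robot's clock read 8 s of the 32 s allowed.

**Last checks:**
- **Yellow lid:** its top is level at 63–64 mm over its whole length. A fully shut lid should stand at 64 mm.
- **Blue lid:** it looks unchanged in the last picture. Its depth differs from the start by 1.5 mm at the median, and the largest tenth of readings by 3.8 mm or more, which I take as noise.
- **Robot:** the arm is clear of everything, with contact force about 0 N.

No check failed or disagreed. The only hitch was one early command that was refused because I had left out some keys; nothing moved.

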